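# Free a power module that has tipped and wedged in its bay

### The arm

A 7-joint arm with a two-finger parallel gripper is mounted at the origin on the work surface. World frame = base frame: x ahead of the robot, y to its left, z up, the work surface at z = 0. Lengths are in m, angles in rad, forces in N, time in s.
With the tool pointing down it reaches from about 0.425 to 1.025 m from the base axis. Payload 9.4 kg.
Tool frame: the origin (TCP) lies at the very end of the fingers, on their centre line; the grasp point (between the pads) lies 19 mm behind it; z points along the fingers, y is the direction in which the jaws open and shut (so a half turn about z gives the same grasp; the last joint's range is limited). The gripper opens to 85 mm and grips with 20 to 120 N. Pads are 22 mm wide; open, the fingers measure 114 mm over their backs; the gripper's body (76 mm by 85 mm) begins 54 mm behind the grasp point. The pads swing forward as they close: fully open they stand 13 mm farther back than shut.
Start: joints at [1.058, 0.599, -0.003, 1.599, 0.002, 0.943, -0.08], TCP at [0.306, -0.657, 0.231] pointing down, gripper open.
Joint ranges: [-2.57, 2.57], [-0.35, 1.97], [-1.29, 1.29], [0.11, 2.56], [-1.05, 4.19], [0.11, 1.86], [-2.63, 2.63]. Speed limits (rad/s): [2.22, 2.22, 3.01, 3.01, 3.14, 3.14, 3.14].

### API

Orientations are given as a unit quaternion [w, x, y, z].
In Python, from workcell import arm gives the robot as it stands. Calls block until the motion is done:
- arm.move_ptp(position, orientation): joint-space move of the TCP to a pose.
- arm.move_straight(position, frame=None, max_speed=0.15, threshold=None): straight line of the TCP; frame=None keeps the orientation; max_speed is the mean speed in m/s. With threshold (N) it stops when the force on the tool has changed by that much, and returns True; else False.
- arm.set_joints(angles): joint-space move.
- arm.ungrasp() and arm.close(squeeze=None): open the fingers fully, or close them until they stop; squeeze is the grip in N (None keeps the last).
- arm.pause(seconds).
- arm.solve_ik(position, orientation): joint angles nearest the present ones, or None.
- arm.get_image(name): name is "scene" or "top" or "wrist"; returns a dict with "frame" (480x640x3 uint8, blue, green, red), "fovy" (degrees; the focal length in pixels is half the picture's height over the tangent of half this angle, whatever the lens; pixels are square), "cx", "cy" (the principal point, pixels), "T" (4x4, takes a point from camera to world coordinates). Camera axes: x right, y down, z forward; pixel columns grow to the right and rows downward; lengths in m; the calibration is good to about 2 mm. A picture is of the moment at which its call begins. There is no depth.
A pose or a line that the arm cannot do raises arm.PlanningError and nothing moves.
- arm.finish_job(): hands the job in, once; it reports no verdict.
Readings, each from a call of its own:
- arm.read_clock(): time.
- arm.read_q(): joint angles.
- arm.read_qd(): joint speeds.
- arm.read_tau(): joint torques, N m.
- arm.read_tool_pos(): TCP position.
- arm.read_tcp_rot(): TCP orientation.
- arm.read_force(): force on the tool from outside, world axes, zero at the start.
- arm.read_moment(): the same for the moment, N m.
- arm.read_opening(): finger opening in m.
Only numpy, scipy, OpenCV 4.12 (cv2) and the standard library are available. Lean on these libraries where they do the work, as an engineer would, in place of code of your own. Each camera call takes 0.05 s, during which the arm holds its last target.

### The job

One of the two power modules has tipped over a rib and is wedged slantwise in its dark steel bay, under the bay's lip. Take it by its black handle, turn it level while it is still down in the bay so that its corners come free, then lift it straight out and stand it upright near the middle of the black mat. Leave the other module seated in its bay.

Things in the scene. Friction and masses are not known exactly. Their poses are not given: they have to be found in the camera images.
- module: The wedged module: steel box 100 (x) x 60 (y) x 64 (z) mm, 0.3-0.6 kg. Black plate handle mid-top: 44 (x) x 14 (y) mm, from 64 to 100 mm above the underside. Origin: centre of underside; z up through the handle. At the start its +x end is high, about 24 degrees off level; the lower edge of its -x end is on the bay's floor, its underside leans on the rib. So tilted it spans 117 mm; level, 100.
- bay: Fixed dark steel bay around it, open on top. Origin: centre of underside, x lengthwise. Inside 119 (x) x 72 (y), walls and floor 4 mm. End walls 108 tall, sides 45. A lip on the -x end wall, 102-108 mm up, juts 8 mm inward: the mouth spans x -51.5 to +59.5 (middle +4). A module over 10 degrees off level jams. Its one rib, an 8 mm bar along y at x +28.5, has its top 31 mm up; the other is missing.
- seated_module: The other, identical module, sitting level on the two ribs of an identical dark steel bay; its handle's top is 131 mm above the bench. It stays where it is.
- mat: Flat black rubber mat fixed on the bench, 200 x 200 x 3 mm; origin at the centre of its underside, top 3 mm higher.
Not all that is in view belongs to the job. What is shaped like the module but green or yellow is not meant. Leave any purple or yellow look-alike of the bay alone.

How it is judged:
By the outcome, as a careful person would: the job done as asked, in the order asked, and still so for the second after the job is handed in, with the robot touching nothing.
It also fails if it takes over 48 s, if anything falls off the work surface, if the arm or the gripper's body presses on something with over 40 N, if the wrist force passes 120 N, or if a joint passes its speed limit or range.

## Working session

There is one attempt and no reset: what is moved stays moved. The work goes in short steps, each a Python script; the robot and the scene stay as the last script left them, time stands still between calls to the robot, and variables do not carry over. Pictures are saved under pics/ and viewed, and the job is handed in when it is done.

```bash
ls; mkdir -p pics; python3 - <<'E'
from workcell import arm
import cv2,numpy as np,pickle
d={}
for n in ("scene","top","wrist"):
    r=arm.get_image(n); d[n]=r; cv2.imwrite(f"pics/{n}0.png",r["frame"]); print(n,r["fovy"],r["cx"],r["cy"],np.round(r["T"],3).tolist())
pickle.dump(d,open("im0.pkl","wb"))
print(arm.read_clock(),arm.read_tcp_rot(),arm.read_opening())
E
```

```text
pics
scene 47.606380264660785 312.9533119206485 239.30560166127677 [[-0.559, 0.585, -0.587, 1.101], [0.829, 0.384, -0.407, 0.284], [-0.013, -0.714, -0.7, 0.67], [0.0, 0.0, 0.0, 1.0]]
top 53.2637631212061 323.2889056827772 232.12915958340247 [[-0.001, -0.996, 0.091, 0.477], [-1.0, 0.002, 0.015, -0.072], [-0.015, -0.091, -0.996, 0.834], [0.0, 0.0, 0.0, 1.0]]
wrist 62.840125299726346 328.241900689668 236.69675636013343 [[0.423, -0.867, -0.262, 0.372], [-0.906, -0.405, -0.121, -0.625], [-0.002, 0.289, -0.957, 0.373], [0.0, 0.0, 0.0, 1.0]]
0.15 [-5.33336124e-04  9.76345876e-01  2.16213812e-01 -1.85655305e-04] 0.08539097409465071
```

View pics/scene0.png

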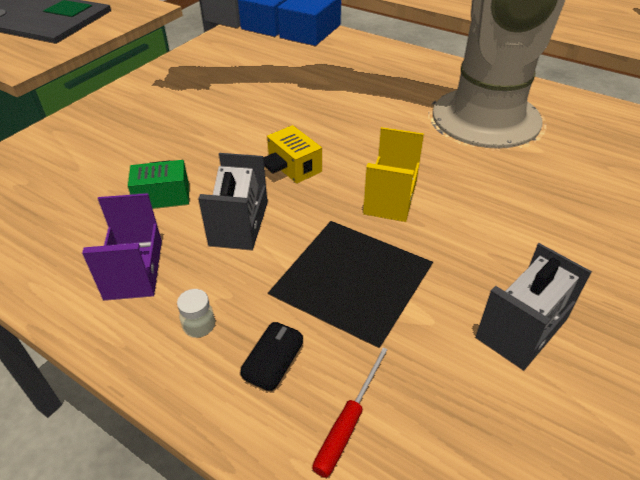

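View pics/top0.png

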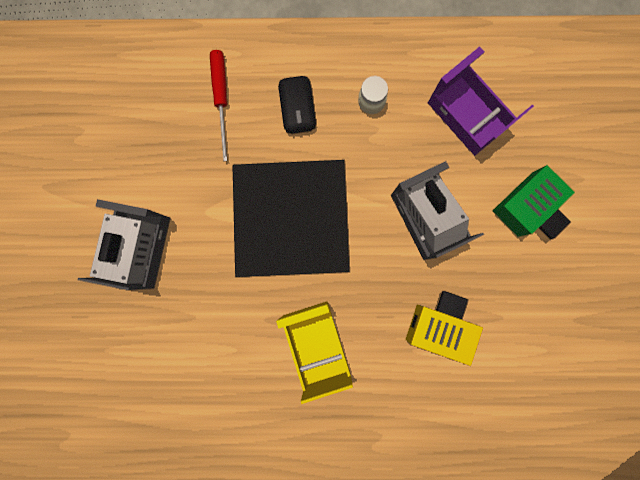

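View pics/wrist0.png

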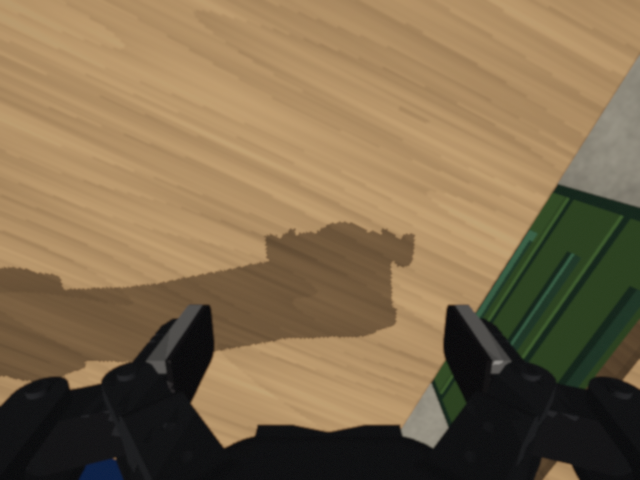

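The scene picture shows two dark bays, at scene (535,300) and (235,200), which are top (125,245) and (433,212). The mat is at top (291,218). I'll enlarge both bays to see which module is tilted.

```bash
python3 - <<'E'
import cv2,pickle,numpy as np
d=pickle.load(open("im0.pkl","rb"))
t=d["top"]["frame"];s=d["scene"]["frame"]
f=lambda im,x,y:cv2.resize(im[y:y+140,x:x+140],(400,560)[:1]*2,interpolation=cv2.INTER_CUBIC)
A=f(t,60,175);B=f(t,370,145)
cv2.imwrite("pics/c1.png",np.hstack([A,B]))
cv2.imwrite("pics/c2.png",np.hstack([f(s,465,232),f(s,170,130)]))
E
```

```text
(no output)
```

View pics/c1.png

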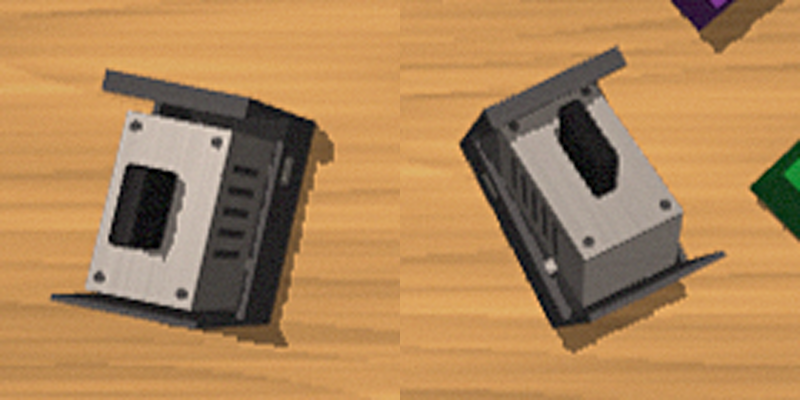

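View pics/c2.png

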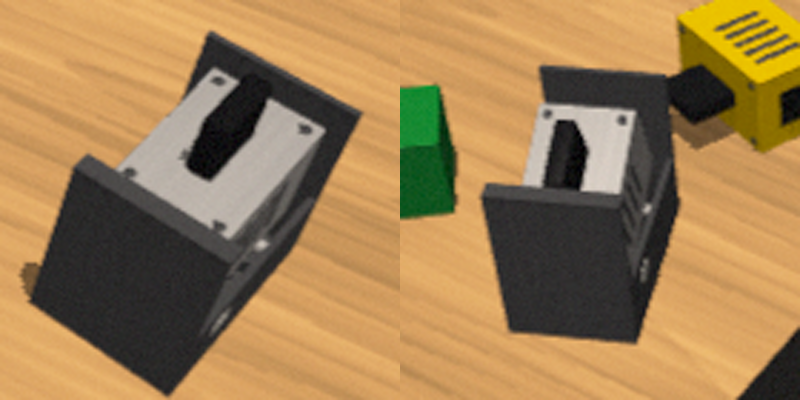

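The right-hand module in the top view (crop B) is the tilted one. Its end face at crop (630,260) can be seen from above, its handle leans toward the lip, and the lip is at the top-right end. Next, a coarse bay pose from the wall-top corners (z=0.108).

```bash
cat > h.py <<'E'
import numpy as np,cv2,pickle
def ray(r,u,v,z):
    f=240/np.tan(np.radians(r["fovy"])/2);T=np.array(r["T"])
    d=T[:3,:3]@np.array([(u-r["cx"])/f,(v-r["cy"])/f,1.]);o=T[:3,3]
    return o+d*(z-o[2])/d[2]
def proj(r,P):
    f=240/np.tan(np.radians(r["fovy"])/2);T=np.array(r["T"])
    p=(np.atleast_2d(P)-T[:3,3])@T[:3,:3]
    return np.c_[f*p[:,0]/p[:,2]+r["cx"],f*p[:,1]/p[:,2]+r["cy"]]
E
python3 - <<'E'
from h import *
d=pickle.load(open("im0.pkl","rb"));t=d["top"]
c=lambda x,y:(370+(x-400)/2.857,145+y/2.857)
for n,p,z in [("lipL",(485,108),.108),("lipR",(619,48),.108),("farR",(725,253),.108),("farL",(590,315),.108)]:
    print(n,np.round(ray(t,*c(*p),z),4))
print("mat",[np.round(ray(t,u,v,.003),4)[:2] for u,v in((233,166),(345,160),(350,271),(236,277))])
E
```

```text
lipL [ 0.6197 -0.1789  0.108 ]
lipR [ 0.6522 -0.2514  0.108 ]
farR [ 0.5413 -0.3048  0.108 ]
farL [ 0.5085 -0.2327  0.108 ]
mat [array([0.6715, 0.0999]), array([ 0.6815, -0.0984]), array([ 0.486 , -0.1061]), array([0.4758, 0.0914])]
```

```bash
cat >> h.py <<'E'
from scipy.spatial.transform import Rotation as R
def quat(yaw,th):  # tool aligned with module: bay yaw, module pitch th (rad, +x end high)
    bx=np.array([np.cos(yaw),np.sin(yaw),0]);by=np.array([-np.sin(yaw),np.cos(yaw),0]);z=np.array([0,0,1.])
    xm=np.cos(th)*bx+np.sin(th)*z; zm=np.cross(xm,by)
    M=np.c_[-xm,by,-zm]
    q=R.from_matrix(M).as_quat(); return np.array([q[3],q[0],q[1],q[2]])
E
python3 - <<'E'
from h import *
from workcell import arm
yaw=np.radians(-155)
bx=np.array([np.cos(yaw),np.sin(yaw),0])
p=np.array([.5804,-.2420,.27])+.02*bx
arm.move_ptp(p,quat(yaw,0))
print(arm.read_clock(),arm.read_tool_pos())
r=arm.get_image("wrist");pickle.dump(r,open("w1.pkl","wb"));cv2.imwrite("pics/w1.png",r["frame"])
E
```

```text
1.9083 [ 0.56176812 -0.25193303  0.26989605]
```

View pics/w1.png

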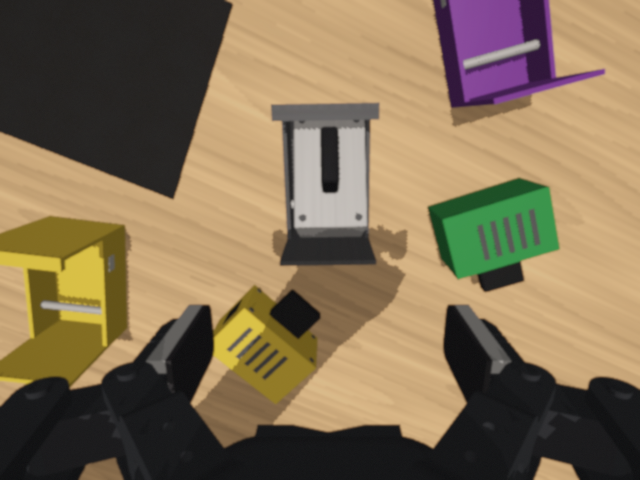

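The bay fills wrist pixels (272–380, 103–265), with the lip end at the top and the handle at (330,160). I'll enlarge it to pick corners.

```bash
python3 - <<'E'
import cv2,pickle
r=pickle.load(open("w1.pkl","rb"))["frame"]
im=cv2.resize(r[90:280,255:395],None,fx=4,fy=4,interpolation=cv2.INTER_CUBIC)
cv2.imwrite("pics/w1c.png",cv2.convertScaleAbs(im,alpha=1.5,beta=25)[:600])
E
```

```text
(no output)
```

View pics/w1c.png

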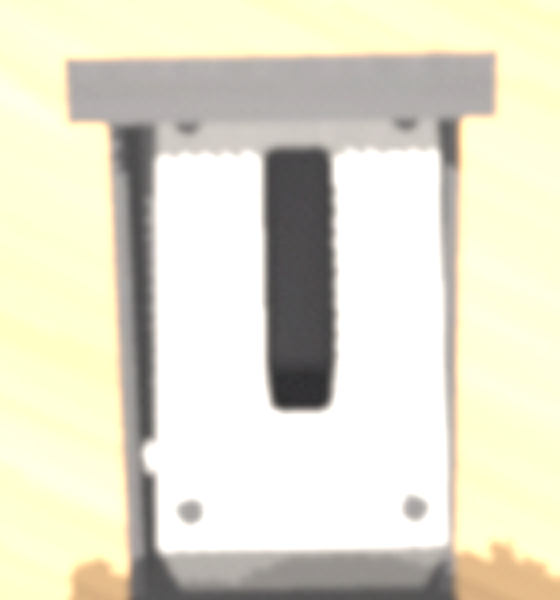

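```bash
cat > fit.py <<'E'
from h import *
from scipy.optimize import least_squares
def bayT(b):
    return R.from_euler('z',b[2]).as_matrix(),np.array([b[0],b[1],0])
def bay(b,P):
    M,t=bayT(b);return np.atleast_2d(P)@M.T+t
def mod(m,P): # m: x,z (bay), theta, y, dyaw
    M=R.from_euler('zy',[m[4],-m[2]]).as_matrix()
    return np.atleast_2d(P)@M.T+np.array([m[0],m[3],m[1]])
if __name__=="__main__":
    w=pickle.load(open("w1.pkl","rb"));t=pickle.load(open("im0.pkl","rb"))["top"]
    c=lambda x,y:(255+x/4,90+y/4); ct=lambda x,y:(370+(x-400)/2.857,145+y/2.857)
    mm=1e-3
    BP=np.array([[-63.5,-40,108],[-63.5,40,108],[-51.5,-40,108],[-51.5,40,108],[63.5,-40,108],[63.5,40,108]])*mm
    Bw=np.array([c(68,61),c(494,53),c(70,122),c(494,114),(281,264.5),(376,263.5)])
    BPt=np.array([[-63.5,-40,108],[-63.5,40,108],[63.5,40,108]])*mm
    Bt=np.array([ct(485,108),ct(619,48),ct(725,253)])
    MP=np.array([[50,-30,64],[50,30,64],[-22,-7,100],[-22,7,100],[22,-7,100],[22,7,100],[22,-7,64],[22,7,64]])*mm
    Mw=np.array([c(158,550),c(448,547),c(266,148),c(328,148),c(268,372),c(331,370),c(275,408),c(328,408)])
    MPt=np.array([[50,-30,64],[50,30,64]])*mm
    Mt=np.array([ct(582,255),ct(683,213)])
    def res(v):
        b,m=v[:3],v[3:8]
        return np.r_[(proj(w,bay(b,BP))-Bw).ravel(),.5*(proj(t,bay(b,BPt))-Bt).ravel(),
          (proj(w,bay(b,mod(m,MP)))-Mw).ravel(),.5*(proj(t,bay(b,mod(m,MPt)))-Mt).ravel()]
    s=least_squares(res,[.5804,-.242,np.radians(-155),.012,.025,.42,0,0],loss='soft_l1')
    v=s.x;print(np.round(v[:2],4),np.degrees(v[2]),"mod x,z",np.round(v[3:5],4),"th",np.degrees(v[5]),"y",v[6],"dyaw",np.degrees(v[7]))
    print(np.round(res(v).reshape(-1,2),1).tolist())
    m=v[3:8];print("corners",np.round(mod(m,np.array([[-50,0,0],[-50,0,64],[50,0,0],[0,0,86],[0,0,100]])*mm),4).tolist())
    np.save("fit.npy",v)
E
python3 fit.py
```

```text
[ 0.58   -0.2418] -154.0316453722577 mod x,z [0.0129 0.0167] th 23.08251935832914 y 0.0026876201124530897 dyaw -0.2112145319992838
[[-1.3, -1.4], [1.4, -1.5], [-0.8, 0.4], [1.1, 0.4], [-1.0, 1.4], [0.8, 0.8], [-0.3, 0.1], [-0.5, -0.7], [0.3, 0.3], [0.4, -0.7], [-0.4, -1.0], [-1.2, -0.3], [1.6, -0.6], [-1.1, 0.0], [1.7, 0.3], [-1.8, 1.5], [1.6, 1.3], [0.0, 1.3], [-0.3, 0.2]]
corners [[-0.0331, 0.0029, -0.0029], [-0.0582, 0.0029, 0.0559], [0.0589, 0.0025, 0.0363], [-0.0208, 0.0027, 0.0958], [-0.0263, 0.0027, 0.1087]]
```

The fit is consistent to about 1.5 px. θ comes out at 23–24°, and x0=-33 mm matches the round-rib contact geometry. The fitted height is 6 mm low, so I'll take z from the contact geometry instead. Next I'll plan the whole path and check IK, then grasp.

```bash
cat > plan.py <<'E'
from h import *
B=np.array([.5800,-.2418,0]);YAW=np.radians(-154.1);G=.087;YO=.0025
bx=np.array([np.cos(YAW),np.sin(YAW),0]);by=np.array([-np.sin(YAW),np.cos(YAW),0])
def tcp(x,z,th,back=0.,g=None):  # module underside centre (x,z) in bay -> TCP pose
    h=(G if g is None else g)-.019+back
    return B+by*YO+bx*(x-h*np.sin(th))+np.array([0,0,z+h*np.cos(th)]),quat(YAW,th)
def mpose(thd,clr):
    th=np.radians(thd);s,c=np.sin(th),np.cos(th)
    w=.1*c+.064*s
    left=max(-w/2, -.046-.064*s if thd<8 else -w/2)  # centred; near level move to mouth middle
    if thd<8: left=np.interp(thd,[0,8],[-.046,-(.1*np.cos(np.radians(8))+.064*np.sin(np.radians(8)))/2])
    x0=left+.064*s                    # lower -x edge
    # rib circle centre (.0285,.027) r .004: underside above by clr
    z0=.027-((.0285-x0)*s-.004-clr)/c
    z0=z0 
    return x0+.05*c, z0+.05*s, th
PATH=[mpose(a,k) for a,k in zip([24,21,18,15,12,9,6,3,0],[.002,.003,.003,.003,.003,.003,.003,.003,.003])]
E
python3 - <<'E'
from plan import *
from workcell import arm
th=np.radians(24);x=-.033+.05*np.cos(th);z=.004+.05*np.sin(th)
for m in [(x,z,th)]+PATH:
    p,q=tcp(*m); c,s=np.cos(m[2]),np.sin(m[2])
    f=lambda a,b:np.round((1e3*(m[0]+a*c-b*s),1e3*(m[1]+a*s+b*c)),1)
    print(round(np.degrees(m[2])),f(-.05,0),f(-.05,.064),f(.05,0),f(.05,.064),"tcp",np.round(p,4),arm.solve_ik(p,q) is not None)
p,q=tcp(x,z,th,.09); j=arm.solve_ik(p,q);print(np.round(j,2))
arm.move_ptp(p,q)
p,q=tcp(x,z,th)
hit=arm.move_straight(p,q,max_speed=.08,threshold=12)
print(hit,arm.read_tool_pos()-p,np.round(arm.read_force(),1),arm.read_clock())
r=arm.get_image("wrist");cv2.imwrite("pics/w2.png",r["frame"])
r=arm.get_image("scene");cv2.imwrite("pics/s2.png",cv2.resize(r["frame"][80:300,130:330],None,fx=2.7,fy=2.7))
E
```

```text
24 [-33.   4.] [-59.   62.5] [58.4 44.7] [ 32.3 103.1] tcp [ 0.5946 -0.2375  0.0865] True
24 [-32.7   6.3] [-58.7  64.8] [58.7 47. ] [ 32.7 105.5] tcp [ 0.5943 -0.2377  0.0888] True
21 [-35.2  10. ] [-58.1  69.8] [58.1 45.9] [ 35.2 105.6] tcp [ 0.5927 -0.2384  0.0914] True
18 [-37.7  12.9] [-57.4  73.7] [57.4 43.8] [ 37.7 104.6] tcp [ 0.5911 -0.2392  0.093 ] True
15 [-40.   15.9] [-56.6  77.7] [56.6 41.8] [ 40.  103.6] tcp [ 0.5895 -0.24    0.0945] True
12 [-42.3  19.1] [-55.6  81.7] [55.6 39.9] [ 42.3 102.5] tcp [ 0.5878 -0.2408  0.096 ] True
9 [-44.4  22.5] [-54.4  85.8] [54.4 38.2] [ 44.4 101.4] tcp [ 0.5862 -0.2416  0.0975] True
6 [-45.3  26.3] [-52.   89.9] [54.2 36.7] [ 47.5 100.4] tcp [ 0.5835 -0.2429  0.0991] True
3 [-45.6  30.1] [-49.  94.] [54.2 35.4] [50.9 99.3] tcp [ 0.5804 -0.2444  0.1006] True
0 [-46.  34.] [-46.  98.] [54. 34.] [54. 98.] tcp [ 0.5775 -0.2458  0.102 ] True
[ 0.11  0.74  0.05  1.57  0.21  1.19 -1.08]
False [5.00537645e-04 8.54964869e-05 4.14039030e-04] [ 0.1 -0.3  0.3] 3.8167
```

View pics/w2.png

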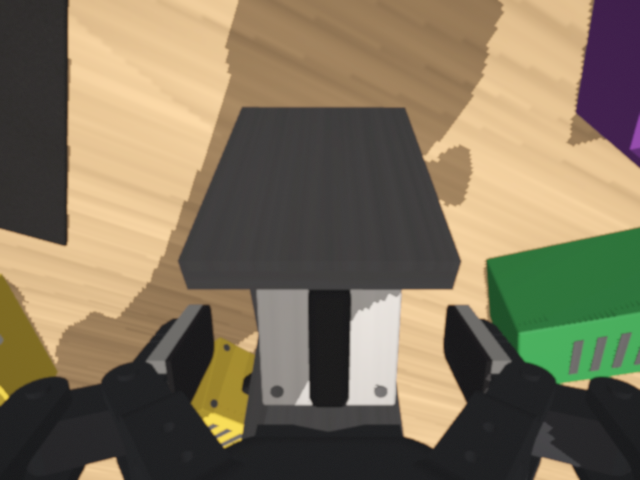

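View pics/s2.png

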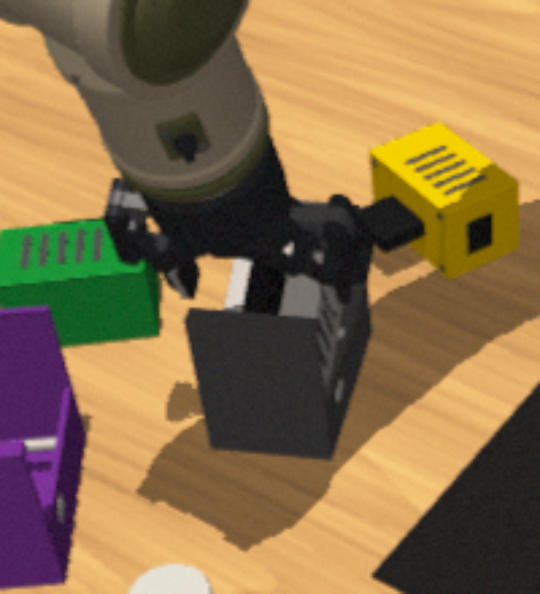

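The handle at column 329 sits centred between the pads (213 and 445). There was no contact force on the way in. I'll close.

```bash
python3 - <<'E'
from plan import *
from workcell import arm
arm.close(100)
print(arm.read_opening(),np.round(arm.read_force(),1),np.round(arm.read_moment(),2),arm.read_clock())
p,q=tcp(*PATH[0]);print(arm.move_straight(p,q,max_speed=.03,threshold=30),np.round(arm.read_force(),1),np.round(arm.read_moment(),2))
p,q=tcp(*PATH[1]);print(arm.move_straight(p,q,max_speed=.02,threshold=25),np.round(arm.read_force(),1),np.round(arm.read_moment(),2),arm.read_tool_pos()-p)
print(arm.read_opening(),arm.read_clock())
r=arm.get_image("scene");a=cv2.resize(r["frame"][130:270,170:310],(400,400),interpolation=cv2.INTER_CUBIC)
w=arm.get_image("wrist");b=cv2.resize(w["frame"][80:480,120:520],(400,400))
cv2.imwrite("pics/s3.png",np.hstack([a,b]))
E
```

```text
0.012543423913881293 [0.  0.1 2.3] [ 0.28 -0.31  0.01] 4.575
False [-0.7 -0.3 -3.5] [ 0.38 -0.77 -0.04]
False [ 0.1  0.  -5.1] [ 0.34 -0.67  0.02] [-0.0002884  -0.0004232   0.00022142]
0.012727731991449241 5.1333
```

View pics/s3.png

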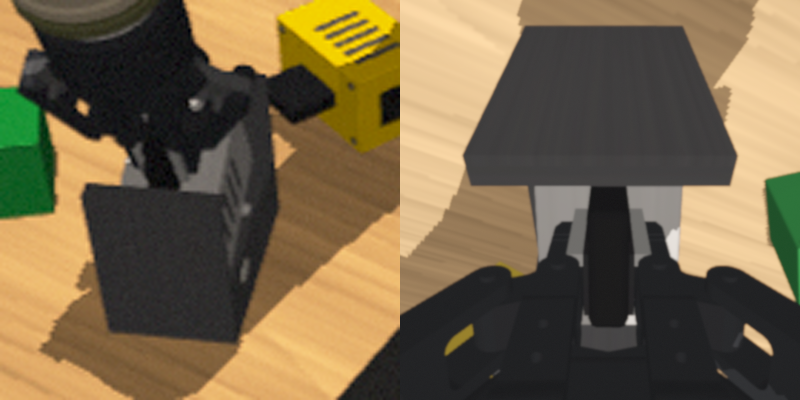

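The module is held and its weight of about 5 N is on the gripper, with no lateral load, so it is free of the wall. I'll level it step by step.

```bash
python3 - <<'E'
from plan import *
from workcell import arm
for m in PATH[2:]:
    p,q=tcp(*m);h=arm.move_straight(p,q,max_speed=.015,threshold=15)
    print(round(np.degrees(m[2])),h,np.round(arm.read_force(),1),np.round(arm.read_moment(),2))
    if h: break
arm.pause(.3)
print(arm.read_opening(),np.round(arm.read_force(),1),arm.read_clock(),arm.read_tool_pos()-p)
r=arm.get_image("scene");a=cv2.resize(r["frame"][130:270,170:310],(400,400),interpolation=cv2.INTER_CUBIC)
w=arm.get_image("wrist");b=cv2.resize(w["frame"][80:480,120:520],(400,400))
cv2.imwrite("pics/s4.png",np.hstack([a,b]));pickle.dump((r,w),open("s4.pkl","wb"))
E
```

```text
18 False [-0.6 -0.2 -4.4] [ 0.3  -0.57  0.02]
15 False [-0.2  0.1 -4.5] [ 0.24 -0.44 -0.03]
12 False [ 0.  -0.  -3.7] [ 0.19 -0.39 -0.02]
9 False [-1.   0.2 -4.2] [ 0.1  -0.27 -0.02]
6 False [ 0.1  0.3 -3.6] [ 0.08 -0.25 -0.  ]
3 False [-0.2  0.3 -3.3] [ 0.1  -0.1  -0.01]
0 False [ 0.8  0.4 -4.1] [ 0.01 -0.03 -0.01]
0.01272119905282365 [ 0.4 -0.4 -4.7] 7.925 [ 3.06017257e-04  3.20115659e-04 -4.27859596e-05]
```

View pics/s4.png

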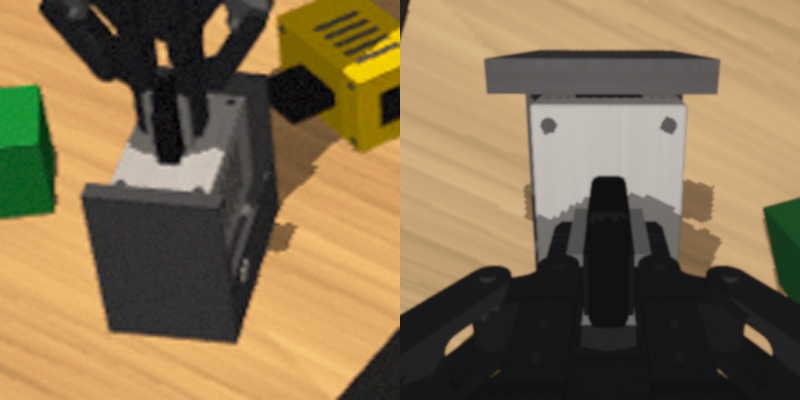

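The module looks level: the moment is near zero and its -x top edge shows just inside the lip, at crop (610,102). I'll check the numeric gap to the lip before lifting.

```bash
python3 - <<'E'
from plan import *
r,w=pickle.load(open("s4.pkl","rb"))
cv2.imwrite("pics/w4c.png",cv2.resize(w["frame"][115:265,230:420],None,fx=4,fy=4,interpolation=cv2.INTER_CUBIC))
mm=1e-3
for P in ([[-51.5,0,108]],[[-51.5,0,102]],[[-46,2.5,98]],[[-46,-27.5,98]],[[-46,32.5,98]],[[-63.5,-40,108]],[[-63.5,40,108]]):
    P=np.array(P)*mm
    W=B+P[:,:1]*bx+P[:,1:2]*by+P[:,2:]*[0,0,1]
    u=proj(w,W)[0];print(P*1e3,u,"crop",(u-[230,115])*4)
E
```

```text
[[-51.5   0.  108. ]] [323.1724102  173.88287041] crop [372.68964081 235.53148162]
[[-51.5   0.  102. ]] [323.38273239 171.61602995] crop [373.53092956 226.46411981]
[[-46.    2.5  98. ]] [330.24054956 185.03361957] crop [400.96219825 280.13447827]
[[-46.  -27.5  98. ]] [249.90295402 184.92714542] crop [ 79.61181608 279.70858166]
[[-46.   32.5  98. ]] [410.5738722  185.14008806] crop [722.2954888  280.56035223]
[[-63.5 -40.  108. ]] [204.10185463 137.90323775] crop [-103.59258149   91.61295099]
[[-63.5  40.  108. ]] [442.05952696 138.22231045] crop [848.23810784  92.88924179]
```

View pics/w4c.png

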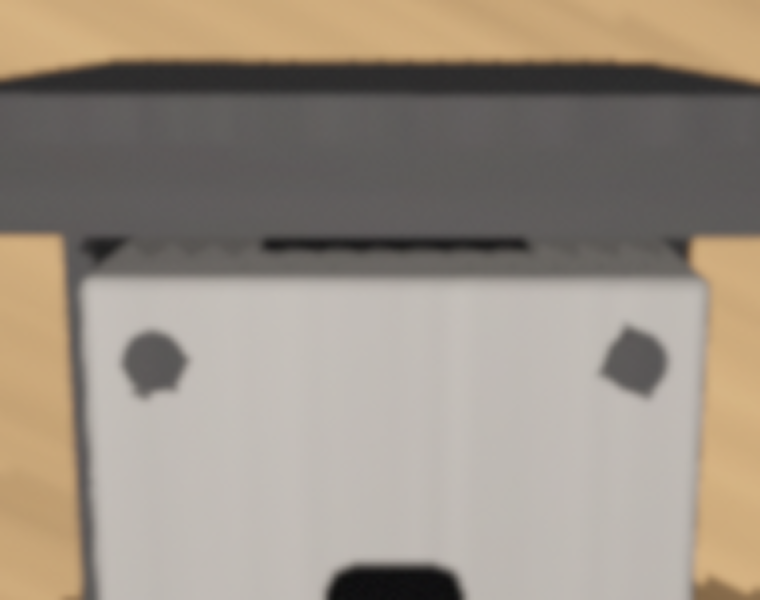

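The predicted lip row of 235.5 matches the measured 236, and the module edge prediction of 280 matches about 279. The gap to the lip is therefore about 5 mm. I'll lift straight.

```bash
python3 - <<'E'
from plan import *
from workcell import arm
x,z,th=PATH[-1]
p,q=tcp(x,z,0)
h=arm.move_straight(p+[0,0,.08],q,max_speed=.05,threshold=12)
print(h,np.round(arm.read_force(),1))
if not h:
    print(arm.move_straight(p+[0,0,.14],q,max_speed=.1,threshold=15),np.round(arm.read_force(),1),arm.read_opening(),arm.read_clock())
    p2,q2=p+[0,0,.14],q
    c=np.array([.579,-.003]); 
    # tcp is over module origin when level
    print(arm.move_straight([c[0],c[1],p2[2]],q,max_speed=.15,threshold=25),np.round(arm.read_moment(),2))
    print(arm.move_straight([c[0],c[1],.003+.068+.02],q,max_speed=.1,threshold=15),arm.read_clock(),arm.read_tool_pos())
    r=arm.get_image("scene");w=arm.get_image("wrist")
    cv2.imwrite("pics/s5.png",np.hstack([cv2.resize(r["frame"][100:360,200:460],(400,400)),cv2.resize(w["frame"][80:480,120:520],(400,400))]))
E
```

```text
False [ 0.8  0.3 -3.8]
False [-0.2  0.1 -4.9] 0.012572427886619284 10.525
False [ 0.02 -0.    0.01]
False 13.95 [ 0.5793881  -0.00298531  0.09159628]
```

View pics/s5.png

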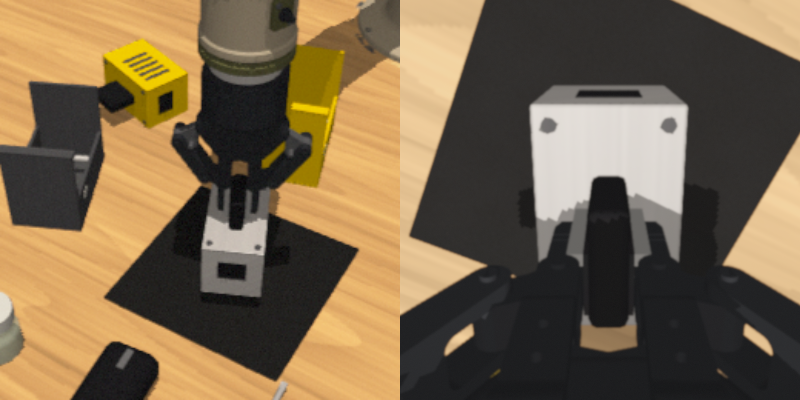

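The module is out of the bay and level over the mat. I'll set it down gently by force.

```bash
python3 - <<'E'
from plan import *
from workcell import arm
p=arm.read_tool_pos();q=quat(YAW,0)
print(arm.move_straight([.579,-.003,.074],q,max_speed=.04,threshold=6),arm.read_tool_pos()[2])
print(arm.move_straight([.579,-.003,.066],q,max_speed=.01,threshold=4),arm.read_tool_pos()[2],np.round(arm.read_force(),1))
arm.pause(.2);arm.ungrasp();arm.pause(.2);print(arm.read_opening(),np.round(arm.read_force(),1))
print(arm.move_straight([.579,-.003,.22],q,max_speed=.1,threshold=10))
arm.move_straight([.579-.0,-.003,.30],q)
j=arm.read_q();j[0]-=.8*np.sign(1);arm.set_joints(j)
print(arm.read_tool_pos(),arm.read_clock())
d={n:arm.get_image(n) for n in("scene","top")};pickle.dump(d,open("im6.pkl","wb"))
for n in d: cv2.imwrite(f"pics/{n}6.png",d[n]["frame"])
E
```

```text
False 0.07370103331530843
True 0.07124340969690164 [-0.1  0.   6. ]
0.0852771585481447 [ 0.2 -1.2  0.1]
False
[0.40635815 0.41171268 0.29908626] 20.1583
```

View pics/scene6.png

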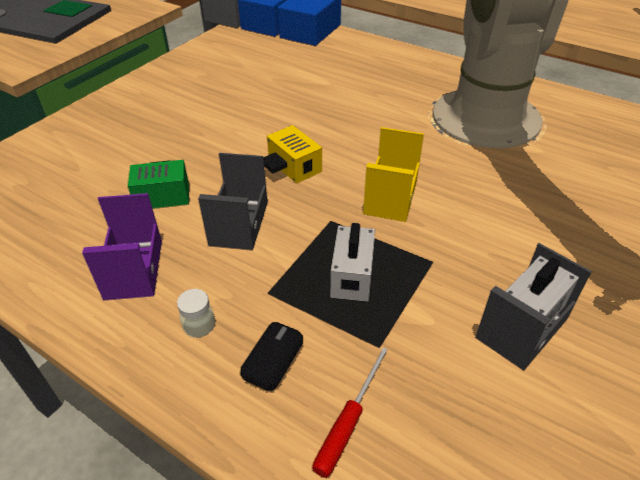

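View pics/top6.png

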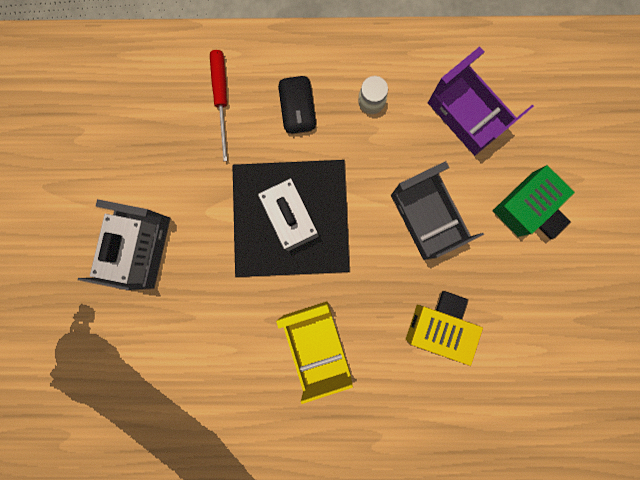

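The module stands upright in the middle of the mat at top (288,213). The bay at (433,212) is empty, the other module is unchanged at (125,245), and nothing else has moved. Handing in.

```bash
python3 - <<'E'
from workcell import arm
print(arm.read_qd().round(3) if hasattr(arm.read_qd(),'round') else arm.read_qd())
print(arm.finish_job(),arm.read_clock())
E
```

```text
[-0.002 -0.001 -0.004 -0.001 -0.001  0.002 -0.001]
the job is handed in; nothing more can be done
the job is handed in; nothing more can be done
```

The wedged module is out of its bay and standing upright near the middle of the mat. I handed the job in just after 20.2 s on the robot's clock, well under the 48 s limit.

I gripped it by the handle with the gripper tilted 24° to match. I then raised it about 2 mm off the floor and turned it level in 3° steps inside the bay. After that I lifted it straight out and set it down until the gripper felt the mat.

- **Forces:** every force reading I took was about 6 N or less. That covers the module's weight of about 5 N and the 6 N touch at set-down.
- **Clearance before the lift:** the camera showed the level module's edge about 5 mm clear of the lip, as planned.
- **Final pictures:** the module is upright near the mat's middle, its bay is empty, the other module is still seated, and nothing else has moved. The arm was clear of everything and stationary.
- **Disagreement:** the camera fit put the module about 6 mm too low and its tilt at 23.1°. I used the height and 24° from its contact with the bay floor and rib instead, and the grasp confirmed that.

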